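# Click a battery pack into the charger

### The job

Put the loose cordless-tool battery pack on charge: stand it in the empty bay of the two-bay charger, grooved side towards the bay's sprung ball, and push it down until the ball clicks and holds it fully home against the sprung contacts, then let go. Feel for the click and stop gently at the bottom, without leaning on the floor of the bay; leave the screwdriver, the glue bottle and the white tub where they are.

Things in the scene. Friction and masses are not known exactly. Their poses are not given: they have to be found in the camera images.
- pack_mid (a point): Centre of the loose battery pack that stands upright on the bench, z up, 49 mm above its underside. Pack 98 mm tall, 0.24 to 0.34 kg. Upper 62 mm: black body with orange band, 48 mm along x by 66 mm along y; grip it across the ribbed 48 mm faces. Lower 36 mm: grey tongue 38 mm (x) by 50 mm (y), foot edges rounded 3 mm. The body's underside round the tongue is the shoulder.
- pack_groove (a point): Middle of the detent groove, in the face of the pack's tongue at -y: a recess 2.8 mm deep, from 6 to 15 mm above the underside, across the face. The rounded foot edge below it is the lip that snaps over the ball. Axes as pack_mid. At the start the groove looks to the robot's right, give or take 32 degrees.
- pack: The whole battery pack, with its origin at the centre of its underside, axes as pack_mid.
- bay_axis (a point): On the upright axis of the empty bay, 68 mm above the bench; x and y as those of a pack seated right. Bay: grey well, 55 x 67 mm outside, 40.5 (x) by 52.5 mm (y) inside, 2 mm bevel, 35 mm deep. It is clamped by hand on upright rails, so its height is not measured: rim 50 to 86 mm above the bench; ball, contacts and floor move with it. Home: foot on the rubber floor, shoulder 1 mm over the rim.
- ball_side (a point): On the charger, at the -y inner wall of the empty bay, 68 mm above the bench: marks the ball's side only. The 9 mm steel ball, 25.8 mm below the rim, stands 4.5 mm into the well, sprung with 8 to 10.2 N. The foot meets it 12 mm before home and passes its crest 6 mm before home (the click), with 7 to 16 N of push; push on to the floor, but load the floor with 25 N at most (30 N of push).
- contact (a joint): How far (m) the sprung contact block above the floor of the empty bay is pressed down: 0 free, 0.008 with the pack on the floor, 0.0055 to 0.0075 with it held by the ball. It pushes up with 4.5 N at 0 and 6.5 N at 0.008, more than the pack weighs, so a pack that is short of the click or hardly past it rises again or stays half-way. The foot meets it 8 mm before home.
- charger: Two-bay charger screwed to the bench: black base plate 135 (x) by 270 mm (y), 8 mm thick, grey housing 46 mm high along its +x side, before it two grey bays on slotted rails 87 mm high. Origin under the plate's middle. The empty bay is the one at -y (robot's right); the one 125 mm away at +y holds a seated pack, 131 mm high, fixed.
- screwdriver: Bystander: red-handled screwdriver, 200 mm long along its x, 26 mm thick, lying on the bench; origin under its middle.
- glue: Bystander: small white glue bottle, 25 mm wide and 80 mm tall, standing; origin under its middle.
- tub: Bystander: white lidded tub, 64 mm wide and 66 mm tall, standing; origin under its middle.
Things that resemble listed ones, but are neither listed nor needed, are in the scene too. There is more than one size of the pack; the job needs the middle-sized.

How it is judged:
At the end, for the whole second after the job is handed in: The pack is released and at rest in the empty bay, upright within 0.06 rad, within 5 mm of the bay's axis and square to it within 0.1 rad, its groove on the ball's side, and the ball holds it home: the sprung contact block stays pressed more than 5 mm (value of joint contact above 0.005 m and horizontal distance between pack_mid and bay_axis below 0.005 m and angle between pack_mid's own z axis and vertical below 0.06 rad and angle between the x axis of pack and the x axis of bay_axis, either way round below 0.1 rad and y of pack_groove in the frame of bay_axis below -0.015 m and linear speed of pack below 0.01 m/s); the robot touches nothing.
It fails at once if the pack presses on the rubber floor of the empty bay with more than 25 N (contact force between pack and bay_floor above 25 N).
It fails at once if the screwdriver, the glue bottle or the tub is moved more than 20 mm (distance of any of screwdriver, glue, tub from where it was at the start of the episode above 0.02 m).
It also fails if it takes over 51 s, if anything falls off the work surface, if the arm or the gripper's body presses on something with over 40 N, if the wrist force passes 120 N, or if a joint passes its speed limit or range.

### The arm

A 6-joint arm with a two-finger parallel gripper is mounted at the origin on a cart in front of the work surface, level with it; the furniture and walls round the work are solid. World frame = base frame: x ahead of the robot, y to its left, z up, the work surface at z = 0. Lengths are in m, angles in rad, forces in N, time in s.
With the tool pointing down it reaches from about 0.275 to 0.75 m from the base axis. Payload 10.2 kg.
Tool frame: the origin (TCP) lies midway between the tips of the shut fingers; the grasp point (between the pads) lies behind it (ctrl.pinch_z is the z of the grasp point in the tool frame, in m); z points along the fingers, y is the line along which they close (so a half turn about z gives the same grasp; the last joint's range is limited). The gripper opens to 88 mm and grips with 3 to 60 N. Pads are 18 mm wide; open, the fingers measure 123 mm over their backs; the gripper's body (75 mm by 187 mm) begins 45 mm behind the grasp point.
Start: joints at [1.083, 0.313, 1.498, -0, 1.331, -0.223], TCP at [0.137, 0.507, 0.239] pointing down, gripper open.
Joint ranges: [-2.94, 2.94], [-0.97, 2.17], [0.19, 2.56], [-1.23, 4.37], [0.02, 3.11], [-2.88, 2.88]. Speed limits (rad/s): [2.39, 2.39, 3.01, 3.14, 3.14, 3.14].

### API

Orientations are given as [roll, pitch, yaw] about the fixed x, y, z axes, in that order (R = Rz(yaw) Ry(pitch) Rx(roll)).
In Python, from rig import ctrl gives the robot as it stands.
- The arm moves only by the tool jog_arm, never from a script. Its argument "steps" is a list that holds one entry, the list of rows, each a list of 7 numbers: the shift along the tool's x, y, z in mm, then the turn, a rotation vector about the tool's x, y, z in degrees, then the finger opening in mm, from 0 to 88.1. A call has 1 to 20 rows; each row is the pose to reach, as a shift and turn from the pose commanded when the call began, along the tool's axes at that moment; what a row does not reach only later rows make up. A row lasts 1/12 s, in which the tool goes at most 41.7 mm and 7.16 degrees, less where a joint would pass 70% of its speed; a pose out of reach is approached as far as the arm can. A call with a gripper value outside its range is refused whole. The fingers move at their own pace and stop on an object; "force" is the grip in N (left out, the last holds). Time passes only in rows, so rows that repeat a pose let the fingers close. It gives the time, the measured TCP pose, the force, the opening and the grip force at its end, in the units of the state.
- ctrl.get_state(): the state, without advancing time (a new reading comes with each control period).
- ctrl.camera(name): name is "scene" or "top" or "wrist"; returns a dict with "pixels" (480x640x3 uint8, red, green, blue), "depth" (480x640 float32, m along the optical axis (not along the pixel's ray), 0 where there is no reading), "K" (3x3 intrinsics, pixels), "D" ([k1, k2, p1, p2, k3] as OpenCV has them; the pictures are not rectified), "R" (3x3) and "t" (3): a world point X has camera coordinates R X + t; the wrist camera has in their place "tool_from_camera" (4x4, takes a point from camera to tool coordinates, whose origin is the TCP and whose axes are the flange's). Camera axes: x right, y down, z forward; pixel columns grow to the right and rows downward; lengths in m; the calibration is good to about 2 mm. A picture is of the moment at which its call begins: read the wrist's pose just before it.
- ctrl.finish_job(): hands the job in; it is judged then, once.
The state is a dict: "time": time; "joint_positions": joint angles; "joint_velocities": joint speeds; "tau": joint torques, N m; "tcp_pos": TCP position; "eef_rot": TCP orientation; "wrist_force": force on the tool from outside, world axes, zero at the start; "wrist_torque": the same for the moment, N m; "width": finger opening in m; "gripper_force": force on a finger pad.
Only numpy, scipy, OpenCV 4.12 (cv2) and the standard library are available. Lean on these libraries where they do the work, as an engineer would, in place of code of your own. Each camera call takes 0.05 s, during which the arm holds its last target. There are 200 camera calls.

## Working session

There is one attempt and no reset: what is moved stays moved. The work goes in short steps, Python scripts to look and compute and a tool call to move; the robot and the scene stay as the last step left them, time stands still between calls to the robot, and variables do not carry over. Pictures are saved under pics/ and viewed, at most 10 in all, crops included, and the job is handed in when it is done.

Besides the shell and the picture viewer there is one more tool, called after ">>>" by a JSON object that holds its "method" and its "body". jog_arm: Moves the arm, as the interface text tells. Its arguments: {"type":"object","properties":{"steps":{"type":"array","items":{"type":"array","items":{"type":"array","items":{"type":"number"}}}},"force":{"type":"number"}},"required":["steps"]}

```bash
mkdir -p pics; cat > h.py <<'E'
import numpy as np, cv2
from rig import ctrl
def cam(n):
    c=ctrl.camera(n); np.savez(f'{n}.npz',**{k:np.asarray(v) for k,v in c.items()}); return c
def cloud(c):
    h,w=c['depth'].shape; u,v=np.meshgrid(np.arange(w),np.arange(h))
    p=cv2.undistortPoints(np.stack([u,v],-1).reshape(-1,1,2).astype(float),c['K'],c['D']).reshape(h,w,2)
    z=c['depth'][...,None]; P=np.concatenate([p*z,z],-1)
    return (P-c['t'])@c['R']
E
python3 - <<'E'
from h import *
a=cam('top');b=cam('scene')
cv2.imwrite('pics/top.png',a['pixels'][...,::-1]);cv2.imwrite('pics/scene.png',b['pixels'][...,::-1])
print(ctrl.pinch_z,ctrl.get_state())
for c in(a,b):print(-c['R'].T@c['t'],c['R'][2])
E
```

```text
-0.0187 {'time': 0.1, 'joint_positions': array([ 1.08259663e+00,  3.13393322e-01,  1.49830524e+00, -2.46104256e-05,
        1.33099898e+00, -2.23390915e-01]), 'joint_velocities': array([ 0.00144767, -0.00231792, -0.00183579,  0.00044426, -0.0026843 ,
       -0.00087422]), 'tau': array([ 3.92517104e-03, -4.02811897e+01, -2.52644008e+01,  6.95950328e-02,
        3.42713983e-02, -7.71357259e-05]), 'tcp_pos': array([0.13732143, 0.50651358, 0.2382397 ]), 'eef_rot': array([-3.14050992e+00, -2.21469259e-04,  2.87678961e+00]), 'wrist_force': array([-0.22246008, -0.05384845,  0.4127954 ]), 'wrist_torque': array([ 0.00896652, -0.00476334, -0.00197447]), 'gripper_force': 0.0, 'width': 0.08805081297611787}
[0.29537944 0.26790347 1.33976226] [ 0.16599676  0.00501894 -0.98611353]
[ 0.01789114 -0.46790358  0.92561594] [ 0.39355061  0.60592961 -0.69135174]
```

View pics/top.png

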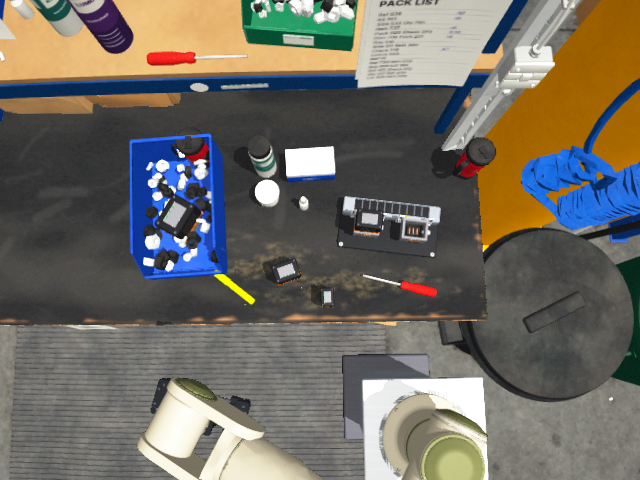

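View pics/scene.png

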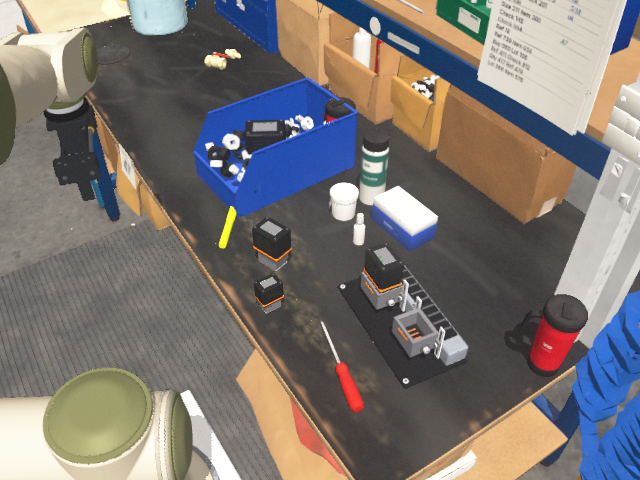

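The top view shows three loose packs: (287,270) on the bench, a small one at (327,297), and one lying in the blue bin at (180,215). The charger is at (390,225), with its empty bay at (415,230). I expect (287,270) to be the middle-sized pack and will check its size against the 98 mm height and 48x66 mm body.

```bash
python3 - <<'E'
from h import *
a=dict(np.load('top.npz'));b=dict(np.load('scene.npz'))
def rect(P,m,lab):
    q=P[m]; 
    if len(q)<10: print(lab,'few');return
    r=cv2.minAreaRect((q[:,:2]*1000).astype(np.float32)); print(lab,len(q),'z',np.median(q[:,2]).round(4),'rect',np.round(r[0],1),np.round(r[1],1),round(r[2],1))
for n,c,boxes in(('top',a,{'mid':(268,252,308,292),'small':(314,284,340,310),'bin':(155,190,205,240)}),('scene',b,{'mid':(245,210,300,275),'small':(250,268,290,315)})):
    P=cloud(c)
    for k,(x0,y0,x1,y1) in boxes.items():
        m=np.zeros(P.shape[:2],bool);m[y0:y1,x0:x1]=1
        zt=np.percentile(P[m][:,2],97 if k!='mid' else 90); rect(P,m&(abs(P[...,2]-zt)<.006),n+' '+k)
    x0,y0,x1,y1=(335,185,450,260) if n=='top' else (330,230,480,400)
    m=np.zeros(P.shape[:2],bool);m[y0:y1,x0:x1]=1
    for lo,hi in((.004,.012),(.04,.05),(.05,.09),(.12,.14)): rect(P,m&(P[...,2]>lo)&(P[...,2]<hi),f'{n} ch {lo}-{hi}')
up=lambda im,x0,y0,x1,y1:cv2.resize(im[y0:y1,x0:x1,::-1],(400,400),interpolation=cv2.INTER_CUBIC)
cv2.imwrite('pics/crop.png',np.hstack([up(b['pixels'],235,205,325,295),up(b['pixels'],360,270,470,380)]))
E
```

```text
top mid 475 z 0.0978 rect [431.4 353.2] [47.9 65.6] 18.8
top small 200 z 0.0695 rect [366.  250.7] [33.4 45.8] 89.8
top bin 755 z 0.1405 rect [569.8 627.7] [67.  89.8] 60.5
top ch 0.004-0.012 2028 z 0.0074 rect [570.8  64.2] [318.4 208.5] 88.8
top ch 0.04-0.05 1341 z 0.046 rect [569.7  76. ] [263.1 102.6] 82.8
top ch 0.05-0.09 712 z 0.0651 rect [568.7  78.3] [249.1  99.8] 82.5
top ch 0.12-0.14 506 z 0.1306 rect [554.7 141.3] [66.3 49.3] 82.9
scene mid 572 z 0.099 rect [432.4 351.8] [51.1 69.8] 17.5
scene small 340 z 0.0702 rect [364.9 249. ] [37.5 47.5] 89.1
scene ch 0.004-0.012 4074 z 0.008 rect [609.8  99. ] [437.6 335.4] 56.6
scene ch 0.04-0.05 2033 z 0.0466 rect [596.8 120.2] [344.6 165.6] 63.5
scene ch 0.05-0.09 1974 z 0.0655 rect [588.  119.1] [309.4 152.7] 63.5
scene ch 0.12-0.14 786 z 0.1314 rect [553.7 140.6] [68.8 49. ] 82.9
```

View pics/crop.png

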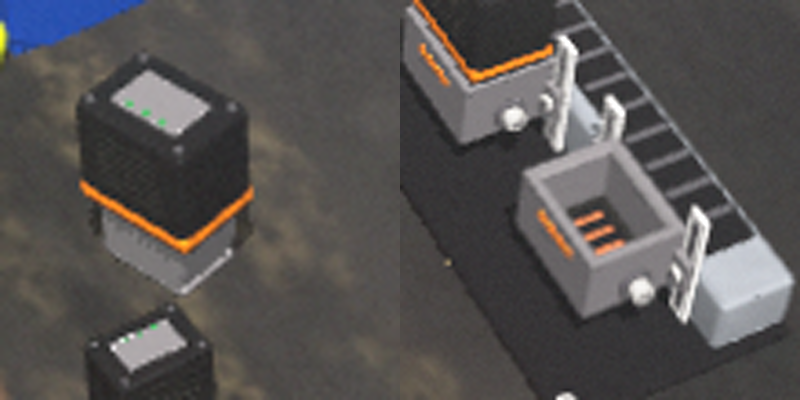

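The pack at (287,270) is confirmed: it is 98 mm high with a 48 x 66 mm top. The small one is 70 mm high, and the one in the bin has a 67 x 90 mm top. Its long face shows to the left in the crop, and the bay is open with rails on its +x side.

```bash
cat >> h.py <<'E'
from scipy.spatial.transform import Rotation as R
def go(p,yawdeg):
    s=ctrl.get_state(); A=R.from_euler('xyz',s['eef_rot']); B=R.from_euler('xyz',[np.pi,0,np.radians(yawdeg)])
    print('shift mm',np.round(A.inv().apply(np.array(p)-s['tcp_pos'])*1000,1),'rotvec deg',np.round((A.inv()*B).as_rotvec(degrees=True),2))
E
python3 - <<'E'
from h import *
go([.432,.353,.239],108.7)
c=ctrl.camera('wrist');print(np.round(c['tool_from_camera'],3),c['K'][0,0])
e=np.radians(-7.1);ex=np.array([np.cos(e),np.sin(e)]);ey=np.array([-ex[1],ex[0]])
c0=np.array([.5542,.141])-.125*ey;print('bay',c0)
for n in('top','scene'):
    P=cloud(dict(np.load(n+'.npz')));d=P[...,:2]-c0;l=np.stack([d@ex,d@ey],-1)
    m=(abs(l[...,0])<.045)&(abs(l[...,1])<.05)&(P[...,2]>.045)&(P[...,2]<.1)
    print(n,np.histogram(P[m][:,2],bins=np.arange(.045,.1,.003)))
    z=P[...,2]
    for zr in np.arange(.048,.09,.003):
        pass
    h,b=np.histogram(P[m&(l[...,0]<.02)][:,2],bins=np.arange(.049,.09,.002));zr=b[h.argmax()]+.001
    q=l[m&(abs(z-zr)<.003)&(l[...,0]<.03)]*1000
    print('rim',zr,len(q),np.percentile(q,[1,99],axis=0).round(1))
E
```

```text
shift mm [-324.6  -71.    -0.8] rotvec deg [-6.000e-02  2.000e-02  5.613e+01]
[[ 0.    -0.951 -0.31   0.081]
 [ 1.     0.     0.001  0.001]
 [-0.001 -0.31   0.951 -0.148]
 [ 0.     0.     0.     1.   ]] 374.8410078904079
bay [0.53874982 0.01695851]
top (array([109,  58,  36,  21,  20,  32,  38, 101,  77,  38,   6,   5,   4,
         9,   3,   0,   0,   0]), array([0.045, 0.048, 0.051, 0.054, 0.057, 0.06 , 0.063, 0.066, 0.069,
       0.072, 0.075, 0.078, 0.081, 0.084, 0.087, 0.09 , 0.093, 0.096,
       0.099]))
rim 0.06800000000000002 173 [[-27.9 -33.5]
 [ 27.2  34.7]]
scene (array([173, 153, 103, 104,  94,  90, 101, 203, 212,  51,  13,  11,  12,
        18,   7,   1,   0,   0]), array([0.045, 0.048, 0.051, 0.054, 0.057, 0.06 , 0.063, 0.066, 0.069,
       0.072, 0.075, 0.078, 0.081, 0.084, 0.087, 0.09 , 0.093, 0.096,
       0.099]))
rim 0.07000000000000002 399 [[-29.5 -41.1]
 [ 27.1  37.5]]
```

>>> {"method": "jog_arm", "body": {"steps": [[[-160,-35,0,0,0,28,88],[-325,-71,0,0,0,56.1,88],[-325,-71,0,0,0,56.1,88],[-325,-71,0,0,0,56.1,88],[-325,-71,0,0,0,56.1,88],[-325,-71,0,0,0,56.1,88],[-325,-71,0,0,0,56.1,88],[-325,-71,0,0,0,56.1,88],[-325,-71,0,0,0,56.1,88],[-325,-71,0,0,0,56.1,88],[-325,-71,0,0,0,56.1,88],[-325,-71,0,0,0,56.1,88],[-325,-71,0,0,0,56.1,88],[-325,-71,0,0,0,56.1,88]]], "force": 50}}

```text
time: 1.32
tcp_pos: [0.4317, 0.3538, 0.2389]
eef_rot: [3.141, -0.0, 1.899]
wrist_force: [-0.7, -0.2, -0.3]
width: 0.0879
gripper_force: 0.0
```

```bash
cat >> h.py <<'E'
def wrist():
    s=ctrl.get_state(); c=cam('wrist'); T=c['tool_from_camera']; W=np.eye(4); W[:3,:3]=R.from_euler('xyz',s['eef_rot']).as_matrix(); W[:3,3]=s['tcp_pos']
    M=np.linalg.inv(W@T); c['R'],c['t']=M[:3,:3],M[:3,3]; return c
E
python3 - <<'E'
from h import *
s=ctrl.get_state();print(s['time'],s['tcp_pos'],s['eef_rot'],s['joint_positions'].round(2))
c=wrist();cv2.imwrite('pics/w1.png',c['pixels'][...,::-1])
P=cloud(c);z=P[...,2];d=np.linalg.norm(P[...,:2]-[.432,.353],axis=-1)
m=(abs(z-.098)<.006)&(d<.06)&(c['depth']>0);q=P[m];r=cv2.minAreaRect((q[:,:2]*1000).astype(np.float32));print(len(q),np.median(q[:,2]),r)
E
```

```text
1.3167 [0.43170294 0.35376684 0.23890422] [ 3.14138834e+00 -6.79588101e-05  1.89947213e+00] [0.48 0.39 1.4  0.   1.36 0.15]
4777 0.09996024546175428 ((431.7695617675781, 355.3157043457031), (48.121673583984375, 65.77608489990234), 18.63663673400879)
```

View pics/w1.png

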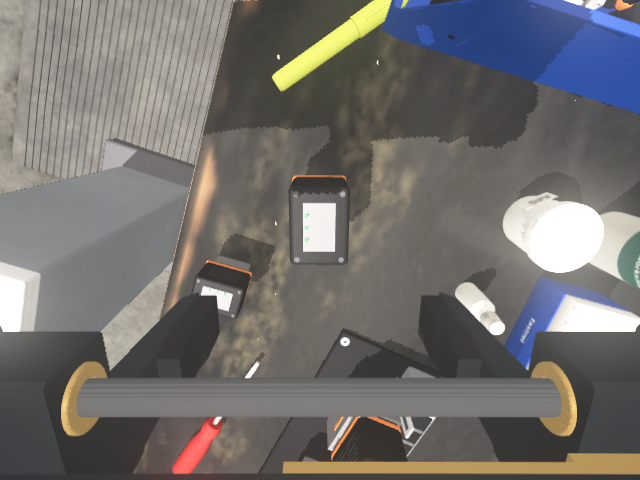

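The wrist view shows the pack squarely under the gripper at (319,220), with its 66 mm sides facing the two fingers and the small pack clear at (222,285). I'll go down and grip it across 48 mm.

>>> {"method": "jog_arm", "body": {"steps": [[[0,0,40,0,0,0,88],[0,0,80,0,0,0,88],[0,0,115,0,0,0,88],[0,0,140,0,0,0,88],[0,0,160,0,0,0,88],[0,0,175,0,0,0,88],[0,0,184,0,0,0,88],[0,0,184,0,0,0,88],[0,0,184,0,0,0,60],[0,0,184,0,0,0,40],[0,0,184,0,0,0,40],[0,0,184,0,0,0,40],[0,0,184,0,0,0,40],[0,0,184,0,0,0,40],[0,0,184,0,0,0,40],[0,0,184,0,0,0,40],[0,0,184,0,0,0,40]]], "force": 50}}

```text
time: 2.78
tcp_pos: [0.4326, 0.3532, 0.055]
eef_rot: [3.141, -0.0, 1.898]
wrist_force: [-0.1, -0.9, 3.4]
width: 0.0474
gripper_force: 50.0
```

```bash
python3 - <<'E'
from h import *
go([.5388,.017,.24],82.9)
E
```

```text
shift mm [-352.5   -7.3 -185. ] rotvec deg [ 2.000e-02 -1.000e-02  2.583e+01]
```

>>> {"method": "jog_arm", "body": {"steps": [[[0,0,-30,0,0,0,40],[0,0,-70,0,0,0,40],[0,0,-110,0,0,0,40],[0,0,-150,0,0,0,40],[-20,-1,-180,0,0,0,40],[-60,-2,-185,0,0,4,40],[-100,-3,-185,0,0,8,40],[-140,-4,-185,0,0,12,40],[-180,-5,-185,0,0,16,40],[-220,-6,-185,0,0,20,40],[-260,-7,-185,0,0,24,40],[-300,-10,-185,0,0,25.8,40],[-335,-20,-185,0,0,25.8,40],[-370,-32,-185,0,0,25.8,40],[-400,-38,-185,0,0,25.8,40],[-422,-43,-185,0,0,25.8,40],[-433,-46,-185,0,0,25.8,40],[-433,-46,-185,0,0,25.8,40],[-433,-46,-185,0,0,25.8,40],[-433,-46,-185,0,0,25.8,40]]]}}

```text
time: 4.45
tcp_pos: [0.5278, -0.0704, 0.2396]
eef_rot: [-3.141, -0.0, 1.449]
wrist_force: [0.9, 0.1, -3.5]
width: 0.0478
gripper_force: 50.0
```

```bash
python3 - <<'E'
from h import *
s=ctrl.get_state();print(s['time'],s['tcp_pos'],s['eef_rot'],s['joint_velocities'].round(3),s['wrist_force'])
c=wrist();np.savez('w2.npz',**c);cv2.imwrite('pics/w2.png',c['pixels'][...,::-1])
P=cloud(c);e=np.radians(-7.1);ex=np.array([np.cos(e),np.sin(e)]);ey=np.array([-ex[1],ex[0]])
d=P[...,:2]-[.5388,.017];l=np.stack([d@ex,d@ey],-1)*1000;z=P[...,2]
m=(abs(l[...,0])<40)&(abs(l[...,1])<45)&(z>.045)
print(np.histogram(z[m],bins=np.arange(.045,.1,.002)))
E
```

```text
4.45 [ 0.52784157 -0.0704144   0.23958611] [-3.14112018e+00 -4.79452970e-04  1.44857783e+00] [ 0.008 -0.003 -0.003 -0.001 -0.001 -0.003] [ 0.90951989  0.07479728 -3.45109245]
(array([ 755,  855,  268,  128,   68,   76,  161,   65,   63,   58,   31,
         78,  863, 1616,   78,    5,    4,   20,    7,    9,   14,  112,
         39,    0,    0,    0,    0]), array([0.045, 0.047, 0.049, 0.051, 0.053, 0.055, 0.057, 0.059, 0.061,
       0.063, 0.065, 0.067, 0.069, 0.071, 0.073, 0.075, 0.077, 0.079,
       0.081, 0.083, 0.085, 0.087, 0.089, 0.091, 0.093, 0.095, 0.097,
       0.099]))
```

View pics/w2.png

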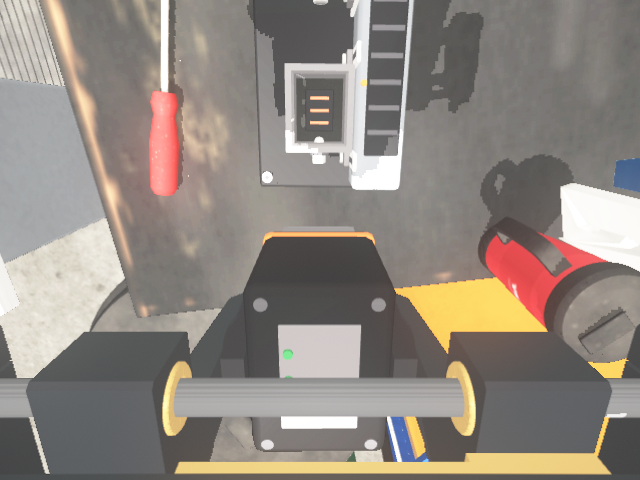

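The wrist view shows the empty bay at (320,108), with its ball at (319,141) on the -y side. The pack is held at (318,330). I'll measure both in this one image.

```bash
python3 - <<'E'
from h import *
c=dict(np.load('w2.npz'));P=cloud(c);s=ctrl.get_state();tcp=s['tcp_pos'];z=P[...,2]
def rect(m,l):
    q=P[m];r=cv2.minAreaRect((q[:,:2]*1000).astype(np.float32));print(l,len(q),np.median(z[m]).round(4),r)
e=np.radians(-7.1);ex=np.array([np.cos(e),np.sin(e)]);ey=np.array([-ex[1],ex[0]])
d=P[...,:2]-[.5388,.017];l=np.stack([d@ex,d@ey],-1)*1000
m=(abs(l[...,0])<31)&(abs(l[...,1])<40)&(abs(z-.071)<.0022)
n,lab,st,_=cv2.connectedComponentsWithStats(m.astype(np.uint8));k=1+st[1:,4].argmax();m=lab==k
rect(m,'rim outer')
q=l[m];print('pct',np.percentile(q,[1,99],axis=0).round(1))
# inner edges: mid strips
for ax,o in((0,1),(1,0)):
    v=q[abs(q[:,o])<10][:,ax];print('inner',ax,v[v<0].max().round(1) if (v<0).any() else 0,v[v>0].min().round(1),'outer',v.min().round(1),v.max().round(1))
hp=tcp[2]+.043
d2=np.linalg.norm(P[...,:2]-tcp[:2],axis=-1)
m=(abs(z-hp)<.006)&(d2<.06);T=(P-tcp)@R.from_euler('xyz',s['eef_rot']).as_matrix()*1000
t=T[m];print('held top z',np.median(z[m])-tcp[2],'tool x',np.percentile(t[:,0],[.5,99.5]).round(1),'tool y',np.percentile(t[:,1],[.5,99.5]).round(1));rect(m,'top')
# front (+x tool) face of held pack
f=T[(abs(T[...,1])<15)&(T[...,0]>25)&(T[...,0]<40)&(T[...,2]>-42)&(T[...,2]<15)]
print('front face x',np.percentile(f[:,0],[10,50,90]).round(1),len(f))
E
```

```text
rim outer 2520 0.0714 ((539.4862060546875, 21.13424301147461), (70.00920867919922, 55.459407806396484), 82.14954376220703)
pct [[-27.1 -30.4]
 [ 26.8  35.3]]
inner 0 -20.7 20.0 outer -27.5 27.0
inner 1 -24.0 28.3 outer -30.4 35.5
held top z 0.044862467879200424 tool x [-29.5  34.7] tool y [-38.6  38.3]
top 22429 0.2845 ((527.9239501953125, -68.38423156738281), (66.51226043701172, 81.25909423828125), 83.29351043701172)
front face x [34.1 34.4 34.7] 4330
```

```bash
python3 - <<'E'
from h import *
go([.5387,.0176,.135],82.9)
E
```

```text
shift mm [8.860e+01 1.000e-01 1.047e+02] rotvec deg [-0.02 -0.02  0.12]
```

>>> {"method": "jog_arm", "body": {"steps": [[[25,0,0,0,0,0.1,40],[55,0,0,0,0,0.1,40],[80,0,0,0,0,0.1,40],[88.6,0,0,0,0,0.1,40],[88.6,0,30,0,0,0.1,40],[88.6,0,65,0,0,0.1,40],[88.6,0,90,0,0,0.1,40],[88.6,0,102,0,0,0.1,40],[88.6,0,105,0,0,0.1,40],[88.6,0,105,0,0,0.1,40],[88.6,0,105,0,0,0.1,40],[88.6,0,105,0,0,0.1,40]]]}}

```text
time: 5.5
tcp_pos: [0.5395, 0.0162, 0.136]
eef_rot: [3.139, 0.0, 1.446]
wrist_force: [-0.3, 0.5, -2.8]
width: 0.048
gripper_force: 50.0
```

```bash
python3 - <<'E'
from h import *
go([.5387,.0176,.110],82.9);s=ctrl.get_state();print(s['tcp_pos'],s['wrist_force'])
b=cam('scene');up=cv2.resize(b['pixels'][200:400,330:490,::-1],(480,600),interpolation=cv2.INTER_CUBIC);cv2.imwrite('pics/s2.png',up)
E
```

```text
shift mm [ 1.3 -1.  26. ] rotvec deg [ 0.14  0.01 -0.05]
[0.53949878 0.01620664 0.13604285] [-0.28146408  0.46568909 -2.80017844]
```

View pics/s2.png

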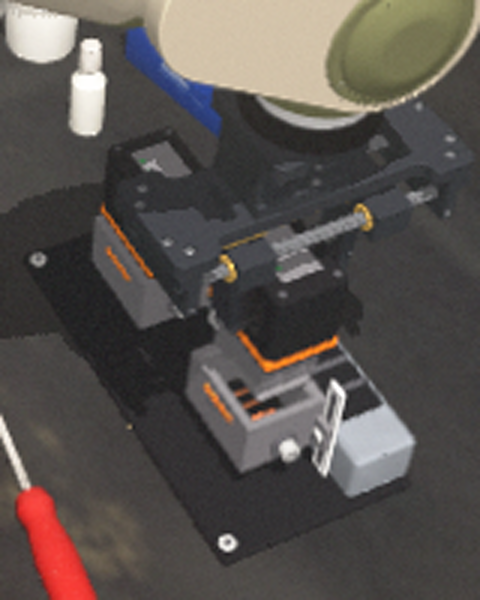

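The scene crop shows the pack's tongue poised above the empty bay near (265,370), with the bay opening near (260,395). The gripper is clear of the neighbouring pack. I'll correct by about a millimetre and enter.

>>> {"method": "jog_arm", "body": {"steps": [[[1,-0.8,0,0,0,0,40],[1,-0.8,3,0,0,0,40],[1,-0.8,6,0,0,0,40],[1,-0.8,9,0,0,0,40],[1,-0.8,11,0,0,0,40],[1,-0.8,13,0,0,0,40],[1,-0.8,15,0,0,0,40],[1,-0.8,16,0,0,0,40],[1,-0.8,16,0,0,0,40]]]}}

```text
time: 6.3
tcp_pos: [0.5381, 0.0173, 0.1185]
eef_rot: [-3.141, -0.0, 1.446]
wrist_force: [-0.1, 0.1, -2.5]
width: 0.0476
gripper_force: 50.0
```

>>> {"method": "jog_arm", "body": {"steps": [[[0,0,2,0,0,0,40],[0,0,4,0,0,0,40],[0,0,6,0,0,0,40],[0,0,8,0,0,0,40],[0,0,10,0,0,0,40],[0,0,12,0,0,0,40],[0,0,14,0,0,0,40],[0,0,14,0,0,0,40],[0,0,14,0,0,0,40]]]}}

```text
time: 7.05
tcp_pos: [0.5382, 0.0173, 0.1046]
eef_rot: [-3.141, -0.0, 1.446]
wrist_force: [0.2, 0.1, -3.2]
width: 0.0479
gripper_force: 50.0
```

>>> {"method": "jog_arm", "body": {"steps": [[[0,0,1,0,0,0,40],[0,0,2,0,0,0,40],[0,0,3,0,0,0,40],[0,0,4,0,0,0,40],[0,0,4,0,0,0,40]]]}}

```text
time: 7.47
tcp_pos: [0.5385, 0.0177, 0.1009]
eef_rot: [3.141, -0.001, 1.445]
wrist_force: [0.5, 3.2, -0.5]
width: 0.0475
gripper_force: 50.0
```

>>> {"method": "jog_arm", "body": {"steps": [[[0,0,1,0,0,0,40],[0,0,2,0,0,0,40],[0,0,2,0,0,0,40]]]}}

```text
time: 7.72
tcp_pos: [0.5387, 0.0181, 0.0992]
eef_rot: [3.14, -0.002, 1.445]
wrist_force: [1.6, 5.6, 1.5]
width: 0.0478
gripper_force: 50.0
```

>>> {"method": "jog_arm", "body": {"steps": [[[0,0,1,0,0,0,40],[0,0,2,0,0,0,40],[0,0,2,0,0,0,40]]]}}

```text
time: 7.97
tcp_pos: [0.5387, 0.0181, 0.0972]
eef_rot: [3.14, -0.002, 1.445]
wrist_force: [1.8, 6.6, 1.1]
width: 0.0477
gripper_force: 50.0
```

>>> {"method": "jog_arm", "body": {"steps": [[[0,0,1,0,0,0,40],[0,0,2,0,0,0,40],[0,0,2,0,0,0,40]]]}}

```text
time: 8.22
tcp_pos: [0.5387, 0.018, 0.0952]
eef_rot: [3.14, -0.001, 1.445]
wrist_force: [2.3, 5.9, 0.3]
width: 0.0476
gripper_force: 50.0
```

>>> {"method": "jog_arm", "body": {"steps": [[[0,0,1,0,0,0,40],[0,0,2,0,0,0,40],[0,0,2,0,0,0,40]]]}}

```text
time: 8.47
tcp_pos: [0.5387, 0.018, 0.0929]
eef_rot: [3.14, -0.001, 1.445]
wrist_force: [3.7, 5.4, -3.5]
width: 0.0478
gripper_force: 50.0
```

>>> {"method": "jog_arm", "body": {"steps": [[[0,0,0.5,0,0,0,40],[0,0,1,0,0,0,40],[0,0,1,0,0,0,40]]]}}

```text
time: 8.72
tcp_pos: [0.5387, 0.018, 0.0919]
eef_rot: [3.14, -0.001, 1.445]
wrist_force: [2.4, 4.6, -0.9]
width: 0.0479
gripper_force: 50.0
```

>>> {"method": "jog_arm", "body": {"steps": [[[0,0,0.5,0,0,0,40],[0,0,1,0,0,0,40],[0,0,1,0,0,0,40]]]}}

```text
time: 8.97
tcp_pos: [0.5386, 0.0177, 0.091]
eef_rot: [3.14, -0.001, 1.446]
wrist_force: [0.6, 4.6, 1.1]
width: 0.0474
gripper_force: 50.0
```

>>> {"method": "jog_arm", "body": {"steps": [[[0,0,0.5,0,0,0,40],[0,0,1,0,0,0,40],[0,0,1,0,0,0,40]]]}}

```text
time: 9.22
tcp_pos: [0.5385, 0.0173, 0.09]
eef_rot: [3.141, -0.0, 1.446]
wrist_force: [1.7, 3.9, 4.3]
width: 0.0471
gripper_force: 50.0
```

>>> {"method": "jog_arm", "body": {"steps": [[[0,0,0.3,0,0,0,40],[0,0,0.6,0,0,0,40],[0,0,0.6,0,0,0,40]]]}}

```text
time: 9.47
tcp_pos: [0.5385, 0.0173, 0.0897]
eef_rot: [3.141, -0.0, 1.446]
wrist_force: [0.0, 4.3, 7.1]
width: 0.0477
gripper_force: 50.0
```

>>> {"method": "jog_arm", "body": {"steps": [[[0,0,0.3,0,0,0,40],[0,0,0.6,0,0,0,40],[0,0,0.6,0,0,0,40]]]}}

```text
time: 9.72
tcp_pos: [0.5385, 0.0173, 0.0897]
eef_rot: [3.14, 0.0, 1.446]
wrist_force: [-2.5, 5.1, 13.9]
width: 0.0475
gripper_force: 50.0
```

The stop is rigid at TCP z 0.0897 m, and home was predicted at about 0.089 m. The force eased after 0.095 m, where the crest was expected. I'll relieve the load, release, and rise to look.

>>> {"method": "jog_arm", "body": {"steps": [[[0,0,-0.6,0,0,0,40],[0,0,-0.6,0,0,0,40],[0,0,-0.6,0,0,0,75],[0,0,-0.6,0,0,0,75],[0,0,-0.6,0,0,0,75],[0,0,-0.6,0,0,0,75],[0,0,-0.6,0,0,0,75],[0,0,-0.6,0,0,0,75],[0,0,-20,0,0,0,75],[0,0,-50,0,0,0,75],[0,0,-85,0,0,0,75],[0,0,-120,0,0,0,75],[0,0,-150,0,0,0,75],[0,0,-150,0,0,0,75],[0,0,-150,0,0,0,75],[0,0,-150,0,0,0,75]]]}}

```text
time: 11.05
tcp_pos: [0.5377, 0.0173, 0.2374]
eef_rot: [-3.14, 0.0, 1.446]
wrist_force: [0.1, -0.6, 0.4]
width: 0.075
gripper_force: 0.0
```

```bash
python3 - <<'E'
from h import *
s=ctrl.get_state();print(s['time'],s['tcp_pos'],s['wrist_force'],s['width'])
c=wrist();P=cloud(c);z=P[...,2]
for n,xy in(('mine',(.5388,.018)),('neigh',(.5542,.141))):
    m=(z>.115)&(z<.16)&(np.linalg.norm(P[...,:2]-xy,axis=-1)<.045)&(c['depth']>0);print(n,m.sum())
    if m.sum()>50:
        q=P[m];k=abs(q[:,2]-np.percentile(q[:,2],70))<.004;A=np.c_[q[k][:,:2]-xy,np.ones(k.sum())]
        print(np.median(q[k][:,2]),cv2.minAreaRect((q[k][:,:2]*1000).astype(np.float32)),'slope',np.linalg.lstsq(A,q[k][:,2],rcond=None)[0])
b=cam('scene');Pb=cloud(b)
for n,xy in(('mine',(.5388,.018)),('neigh',(.5542,.141))):
    zz=Pb[...,2];m=(zz>.11)&(zz<.16)&(np.linalg.norm(Pb[...,:2]-xy,axis=-1)<.045);h,e=np.histogram(zz[m],bins=np.arange(.11,.16,.002));print(n,h,e[h.argmax()])
f=lambda im,x0,y0,x1,y1:cv2.resize(im[y0:y1,x0:x1,::-1],(400,400),interpolation=cv2.INTER_CUBIC)
cv2.imwrite('pics/end.png',np.hstack([f(b['pixels'],360,240,480,360),cv2.resize(c['pixels'][...,::-1],(400,400))]))
E
```

```text
11.05 [0.53774444 0.01730857 0.23736518] [ 0.07257136 -0.63876899  0.3628738 ] 0.07500606314832457
mine 6288
0.13581773571650363 ((538.3126220703125, 20.031633377075195), (65.70211029052734, 47.79072952270508), 82.7593002319336) slope [-0.00113552 -0.00681589  0.13574974]
neigh 7862
0.1332173728425853 ((554.5731201171875, 137.59494018554688), (54.97917938232422, 47.74314880371094), 82.58977508544922) slope [0.00177739 0.01220981 0.13319123]
mine [ 29  41  28  30  32  35  34  32  39  49  91 305 299  77   5   0   0   0
   0   0   0   0   0   0] 0.132
neigh [ 28  25  35  24  30  33  29  27  31  91 206 189  54   3   0   0   0   0
   0   0   0   0   0   0] 0.13
```

View pics/end.png

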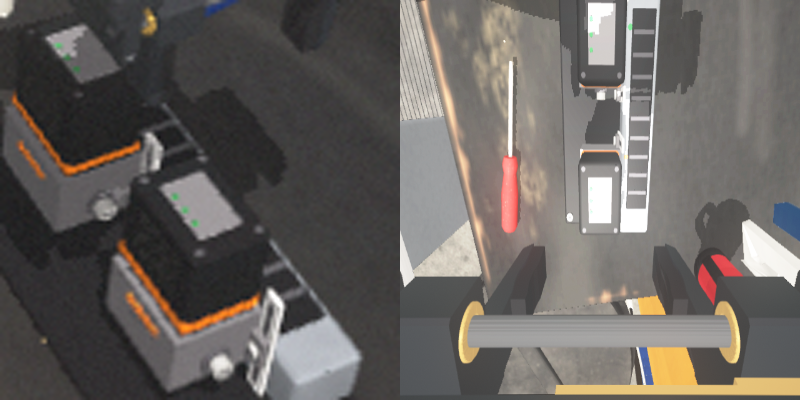

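The end view shows the pack standing in the bay, level with its neighbour and clear of the gripper. In the wrist camera its top is 1.4 mm above home (rim + 63 mm), so the contact block is pressed about 6.6 mm, as expected when the ball holds.

```bash
python3 -c "
from rig import ctrl
print(ctrl.finish_job())"
```

```text
the job is handed in; nothing more can be done
None
```

The middle-sized pack is in the empty bay and released, and I've handed the job in: its top stands about 1.4 mm above full home, which fits the ball holding it; the click itself was only inferred from the force easing, and no verdict came back.

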